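Sniff the clamped valve's outlet with the leak detector

ROBOT

A 7-joint arm with a two-finger parallel gripper is mounted at the origin on the work surface. World frame = base frame: x ahead of the robot, y to its left, z up, the work surface at z = 0. Lengths are in m, angles in rad, forces in N, time in s.
With the tool pointing down it reaches from about 0.425 to 1.025 m from the base axis. Payload 9.4 kg.
Tool frame: the origin (TCP) lies on the front face of the gripper's body, between the roots of the fingers; the fingertips stand 73 mm ahead of it and the grasp point (between the pads) lies 54 mm ahead of it (r.tcp_to_tips is the distance from the TCP to the fingertips, in m); x points along the fingers, y is the direction in which the jaws open and shut, and the axes are right-handed (so a half turn about x gives the same grasp; the last joint's range is limited). The gripper opens to 85 mm and grips with 20 to 120 N. Pads are 22 mm wide; open, the fingers measure 114 mm over their backs; the gripper's body (76 mm by 85 mm) begins 54 mm behind the grasp point. The pads swing forward as they close: fully open they stand 13 mm farther back than shut.
Start: joints at [1.154, 0.599, -0.003, 1.599, 0.002, 0.943, -0.08], TCP at [0.242, -0.684, 0.304] pointing down, gripper open.
Joint ranges: [-2.57, 2.57], [-0.35, 1.97], [-1.29, 1.29], [0.11, 2.56], [-1.05, 4.19], [0.11, 1.86], [-2.63, 2.63]. Speed limits (rad/s): [2.22, 2.22, 3.01, 3.01, 3.14, 3.14, 3.14].

INTERFACE

Orientations are given as a 3x3 rotation matrix whose columns are the frame's x, y, z axes.
In Python, from cell import r gives the robot as it stands. The module is installed in compiled form; this text tells all that it offers.
- The arm moves only by the tool move_arm, never from a script. Its argument "steps" is one flat list of numbers, 7 for each row, row after row: the shift along the tool's x, y, z in mm, then the turn, a rotation vector about the tool's x, y, z in rad, then the opening in per cent of the stroke, from 0 (shut) to 100 (fully open). In form: [dx, dy, dz, rx, ry, rz, fingers, dx, dy, dz, rx, ry, rz, fingers, ...]. A call has 1 to 5 rows; each row shifts and turns the commanded pose from where the row before left it, along the tool's axes as they then stand; what a row does not reach is not made up. A row lasts 1/8 s, in which the tool goes at most 62.5 mm and 10.7 degrees, less where a joint would pass 70% of its speed; a pose out of reach is approached as far as the arm can. A call is refused whole if a number of a shift passes 62.5 or a number of a turn 0.188, either way. A call with a gripper value outside its range is refused whole. The fingers move at their own pace and stop on an object; "squeeze" is the grip in N (left out, the last holds). Time passes only in rows, so rows that do not move let the fingers close. It gives the time, the measured TCP pose, the force and the opening at its end, in the units of the state.
- r.read_state(): the state, without advancing time (a new reading comes with each control period).
- r.read_camera(name): name is "scene" or "top"; returns (picture, depth): 384x512x3 uint8, red, green, blue; 384x512 float32, m along the optical axis (not along the pixel's ray), 0 where there is no reading.
- r.get_calibration(name): a dict with "camera_matrix" (3x3 intrinsics, pixels), "dist_coeffs" ([k1, k2, p1, p2, k3] as OpenCV has them; the pictures are not rectified), "rvec" (rotation vector, rad) and "tvec" (3), from world to camera coordinates, as OpenCV has them. Camera axes: x right, y down, z forward; pixel columns grow to the right and rows downward; lengths in m; the calibration is good to about 2 mm. A picture is of the moment at which its call begins. get_calibration takes no time and is no camera call.
- r.sign_off(): hands the job in, once; it reports no verdict.
The state is a dict: "t": time; "q": joint angles; "joint_vel": joint speeds; "tau": joint torques, N m; "ee_pos": TCP position; "eef_rot": TCP orientation; "wrist_force": force on the tool from outside, world axes, zero at the start; "moment": the same for the moment, N m; "gripper_width": opening from 0.0 (shut) to 1.0 (fully open).
Only numpy, scipy, OpenCV 4.12 (cv2) and the standard library are available. Lean on these libraries where they do the work, as an engineer would, in place of code of your own. Each camera call takes 0.05 s, during which the arm holds its last target. There are 200 camera calls.

TASK

Pick up the hand-held leak detector from its rubber mat and point its probe straight into the outlet of the brass valve clamped in the vise: tip about 4 cm in front of the mouth, not touching, held still for at least two seconds. Then lay the detector gently back, flat, in the middle of its mat (either way round). Leave the spare valve on the wooden block alone.

Things in the scene. Friction and masses are not known exactly. Their poses are not given: they have to be found in the camera images.
- detector_mid (a point): Middle of the loose leak detector (0.2 kg, lying flat): grey handle bar 120 x 30 wide x 40 high (mm), thin round probe (22, then 12 mm thick) out of its front. The point is on the probe's axis, 20 mm above the underside; grip here across the 30 mm width. x runs along the probe: tip at x = +105 mm, handle from -75 to +45 mm; z up. (The round black torch elsewhere is not it.)
- outlet (a point): Centre of the outlet mouth of the valve upright in the vise: open end of a level brass stub 28 mm thick, 130 mm above the table, 60 mm from the valve's axis, facing roughly the robot. x points level INTO the outlet: the probe should point along it. Red wheel on top to 186 mm height; jaws 90 mm high reach 42 mm from the valve's axis. The short plug on the far side is not the outlet. Fixed.
- mat_top (a point): Centre of the upper face of the square black rubber mat, 200 x 200 x 4 mm, fixed on the table; the detector starts lying on it. z up.
- spare_valve: Bystander: a like brass valve standing free in a wooden block 85 x 85 x 35 mm, 141 mm high in all, its outlet 85 mm above the table. Origin: centre of the block's underside. It stands on the opposite side (left or right) of the table from the mat; leave it where it is.
Things that resemble listed ones, but are neither listed nor needed, are in the scene too. Of the things that look like the part that bears detector_mid, take the one that is nearest to the robot's base at the start. Several things look just like the part that bears outlet: the one meant starts farthest to the robot's right.

How it is judged:
By the outcome, as a careful person would: the job done as asked, in the order asked, and still so for the second after the job is handed in, with the robot touching nothing.
It also fails if it takes over 53 s, if anything falls off the work surface, if the arm or the gripper's body presses on something with over 40 N, if the wrist force passes 120 N, or if a joint passes its speed limit or range.

## Working session

There is one attempt and no reset: what is moved stays moved. The work goes in short steps, Python scripts to look and compute and a tool call to move; the robot and the scene stay as the last step left them, time stands still between calls to the robot, and variables do not carry over. Pictures are saved under pics/ and viewed, about 8 in all and at most 12, crops included, and the job is handed in when it is done.

Besides the shell and the picture viewer there is one more tool, called after "Emit:" by a JSON object that holds its "api" and its "payload". move_arm: Moves the arm, as the interface text tells. Its arguments: {"type":"object","properties":{"steps":{"type":"array","items":{"type":"number"}},"squeeze":{"type":"number"}},"required":["steps"]}

```bash
mkdir -p pics
cat > h.py <<'E'
import numpy as np, cv2
from cell import r
def snap(n):
    im,d=r.read_camera(n); np.savez(f'{n}.npz',im=im,d=d); return im,d
def load(n):
    z=np.load(f'{n}.npz'); return z['im'],z['d']
def world(n,d,uv):
    c=r.get_calibration(n); K=np.array(c['camera_matrix'],float); R=cv2.Rodrigues(np.array(c['rvec'],float))[0]; t=np.array(c['tvec'],float).ravel()
    uv=np.array(uv,float).reshape(-1,1,2)
    p=cv2.undistortPoints(uv,K,np.array(c['dist_coeffs'],float)).reshape(-1,2)
    uvi=uv.reshape(-1,2).astype(int); z=d[uvi[:,1],uvi[:,0]]
    P=np.c_[p*z[:,None],z]; return (P-t)@R
def cloud(n,d):
    v,u=np.mgrid[0:384,0:512]; W=world(n,d,np.c_[u.ravel(),v.ravel()]).reshape(384,512,3); W[d==0]=np.nan; return W
def save(im,f,s=1): cv2.imwrite('pics/'+f,cv2.resize(im[:,:,::-1],None,fx=s,fy=s,interpolation=cv2.INTER_CUBIC))
E
python3 - <<'E'
from h import *
for n in('scene','top'):
    im,d=snap(n); save(im,n+'0.png',1.5)
    c=r.get_calibration(n);R=cv2.Rodrigues(np.array(c['rvec']))[0];print(n,-R.T@np.array(c['tvec']).ravel(),R[2])
s=r.read_state();print(s['t'],s['ee_pos'],s['eef_rot'],s['wrist_force'])
E
```

```text
scene [ 1.07528024 -0.4678015   1.40470065] [-0.41714452  0.27830234 -0.86518105]
top [ 0.33651554 -0.04174674  1.22078243] [ 0.09180114  0.01130255 -0.99571321]
0.1 [ 0.24151937 -0.68325558  0.30309656] [[-5.50999388e-04  3.33324868e-01 -9.42811874e-01]
 [ 1.24817609e-03 -9.42811053e-01 -3.33325307e-01]
 [-9.99999069e-01 -1.36045728e-03  1.03440183e-04]] [ 0.24609745 -0.13856963  0.46396972]
```

View pics/scene0.png

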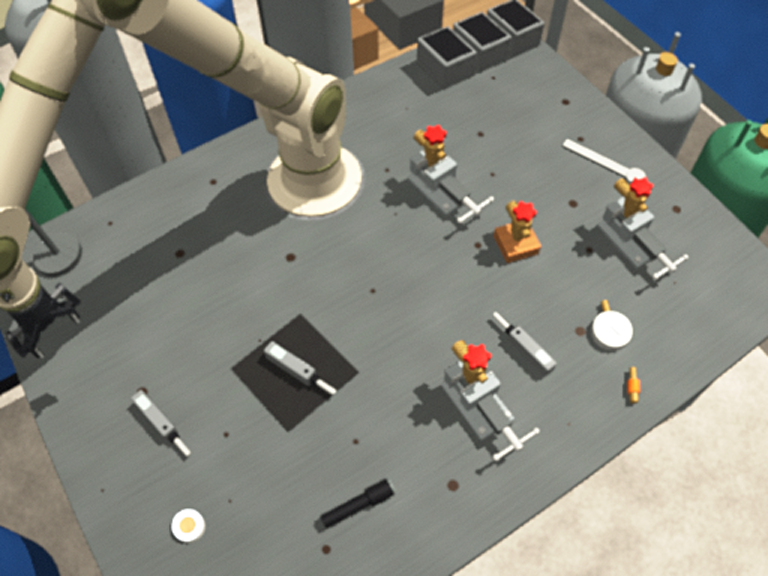

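View pics/top0.png

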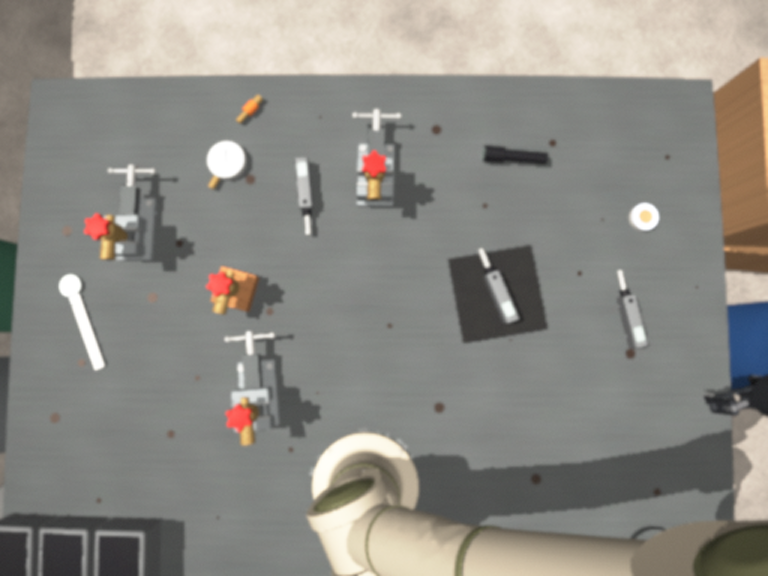

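The scene view (768x576) shows three lookalike detectors: on the mat (300,368), left of it (160,423) and right of it (523,340). The same three are at (500,287), (632,310) and (305,195) in the top view. The one on the mat should be nearest the base. There are three valves in vises, at (375,165), (97,227) and (240,418) in the top view. The robot's right is the right of that image, so the outlet meant is on the one at (375,165). The spare on its block is at (220,285). I'll measure these and confirm with a crop.

Run:
```python
from h import *
W={}
for n in('scene','top'):
    im,d=load(n); W[n]=(im,cloud(n,d))
im,P=W['top']
for a in [(500,287),(632,310),(305,195),(375,165),(97,227),(240,418),(225,290)]:
    p=P[int(a[1]/1.5),int(a[0]/1.5)];print(a,p.round(3),np.hypot(*p[:2]).round(3))
a=im[40:150,225:285];b=im[150:240,290:375]
cv2.imwrite('pics/crop1.png',np.hstack([cv2.resize(a[:,:,::-1],(300,550),interpolation=2),cv2.resize(b[:,:,::-1],(480,550),interpolation=2)]))
for n in W:
    im,P=W[n]; X,Y,Z=P[...,0],P[...,1],P[...,2]
    m0=P[int(287/1.5),int(500/1.5)] if n=='top' else None
    c=np.array([0.42,-0.27]) if n=='scene' else m0[:2]
    if n=='top': cc=c
    else: cc=W['top'][1][191,333][:2]
    near=np.hypot(X-cc[0],Y-cc[1])<0.15
    print(n,'table z',np.nanmedian(Z[(np.hypot(X-.45,Y)<.06)]).round(4))
    # mat
    mm=near&(im.max(2)<50)&(Z<0.02); cnt,_=cv2.findContours(((near)&((im.max(2)<50)|(Z>.02))).astype(np.uint8),0,2)
    k=max(cnt,key=cv2.contourArea); q=P[k[:,0,1],k[:,0,0]][:,:2]; q=q[~np.isnan(q[:,0])]
    print('mat',cv2.minAreaRect(q.astype(np.float32)),np.nanmedian(Z[mm]))
    h=near&(Z>.033); q=P[h][:,:3]; print('handle',h.sum(),cv2.minAreaRect(q[:,:2].astype(np.float32)),np.median(q[:,2]))
    h=near&(Z>.014); q=P[h][:,:2]; print('det',h.sum(),cv2.minAreaRect(q.astype(np.float32)))
    # valve
    v=W['top'][1][110,250][:2]; nv=np.hypot(X-v[0],Y-v[1])<.13
    red=nv&(im[...,0]>150)&(im[...,1]<80)&(Z>.15); 
    q=P[red]; print('wheel',red.sum(),cv2.minEnclosingCircle(q[:,:2].astype(np.float32)),np.median(q[:,2]))
    br=nv&(Z>.115)&(Z<.16)&(im[...,0].astype(int)-im[...,2]>50)&~(im[...,1]<80)
    q=P[br]; print('brass',br.sum(),q.min(0),q.max(0),cv2.minAreaRect(q[:,:2].astype(np.float32)))
```

```text
(500, 287) [ 0.452 -0.299  0.045] 0.542
(632, 310) [ 0.403 -0.6    0.039] 0.723
(305, 195) [0.661 0.144 0.038] 0.676
(375, 165) [ 0.683 -0.021  0.188] 0.683
(97, 227) [0.555 0.545 0.188] 0.778
(240, 418) [0.18  0.238 0.185] 0.298
(225, 290) [0.433 0.29  0.136] 0.521
scene table z 0.0008
mat ((0.4565584659576416, -0.30792486667633057), (0.19528596103191376, 0.053136441856622696), 22.335350036621094) 0.004540706840668444
handle 366 ((0.45949047803878784, -0.2951604127883911), (0.180162250995636, 0.03157074749469757), 22.22142791748047) 0.044208889131525084
det 508 ((0.45322129130363464, -0.2990306317806244), (0.191915363073349, 0.17428229749202728), 13.000988960266113)
wheel 175 ((0.6876065135002136, -0.021030187606811523), 0.02561577782034874) 0.1862478508997859
brass 164 [ 0.62673656 -0.04229485  0.11802967] [ 0.72154665 -0.00223117  0.158955  ] ((0.6741672158241272, -0.022814538329839706), (0.09469176828861237, 0.039736632257699966), 1.4329084157943726)
top table z -0.0
mat ((0.45839637517929077, -0.2947123646736145), (0.17997567355632782, 0.03117939829826355), 21.816621780395508) 0.004111162362404272
handle 345 ((0.45311862230300903, -0.2966076731681824), (0.16897837817668915, 0.03034159541130066), 22.60431480407715) 0.0431885476233596
det 447 ((0.4582330286502838, -0.2944842576980591), (0.18004469573497772, 0.030364064499735832), 22.57327651977539)
wheel 88 ((0.683427095413208, -0.020148245617747307), 0.022541293874382973) 0.18621988283655178
brass 145 [ 0.62815153 -0.03606872  0.1312421 ] [0.67959285 0.00198615 0.15883032] ((0.65336012840271, -0.015397017821669579), (0.03817962482571602, 0.050036340951919556), 86.18553161621094)
```

View pics/crop1.png

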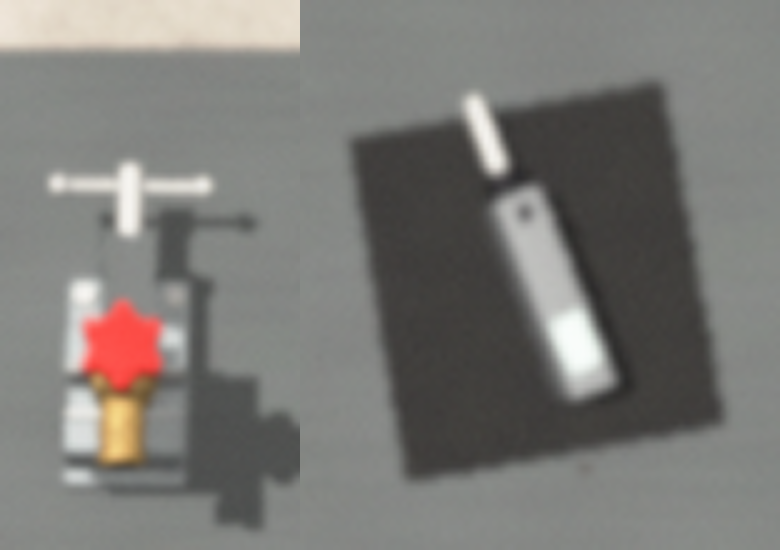

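The crop confirms it. The left half shows the vise valve with its stub facing the robot (down in the image). The right half shows the detector on the mat, probe toward the upper left. It is also the nearest to the base, at 0.54 m against 0.68 m and 0.72 m. Next I refine the mat centre, detector axis and outlet axis.

Run:
```python
from h import *
def plane(n,uv,z0):
    d=np.ones((384,512)); A=world(n,d,uv); c=r.get_calibration(n);R=cv2.Rodrigues(np.array(c['rvec']))[0];o=-R.T@np.array(c['tvec']).ravel()
    v=A-o; return o+v*((z0-o[2])/v[:,2])[:,None]
c=plane('top',[(299.2,172.4),(354.1,163.4),(364.7,219.1),(308.9,228.6)],.004)
e=np.roll(c,-1,0)-c; print('mat',c.round(4)[:,:2].tolist(),c.mean(0),np.linalg.norm(e,axis=1),np.degrees(np.arctan2(e[:,1],e[:,0])))
for n in('scene','top'):
    im,d=load(n);P=cloud(n,d);X,Y,Z=P[...,0],P[...,1],P[...,2]
    near=(np.hypot(X-.455,Y+.297)<.14)
    h=near&(Z>.0355)&(Z<.06); q=P[h]
    (vx,vy,x0,y0)=cv2.fitLine(q[:,:2].astype(np.float32),cv2.DIST_HUBER,0,.01,.01).ravel()
    if vx<0:vx,vy=-vx,-vy
    s=(q[:,:2]-[.4443,-.3002])@[vx,vy]; t=(q[:,:2]-[.4443,-.3002])@[-vy,vx]
    print(n,'axis deg',np.degrees(np.arctan2(vy,vx)),'s',np.percentile(s,[0,2,98,100]),'t',np.percentile(t,[2,50,98]))
    hist=np.histogram(s,np.arange(-.09,.12,.01));print(hist[0])
    nv=np.hypot(X-.65,Y+.018)<.08
    br=nv&(Z>.128)&(Z<.16)&(im[...,0].astype(int)-im[...,2]>50)&(im[...,1]>90)&(X<.663)
    q=P[br]; f=cv2.fitLine(q[q[:,2]>.136][:,:2].astype(np.float32),cv2.DIST_HUBER,0,.01,.01).ravel();print('stub',br.sum(),q.min(0),q.max(0),'line',f,np.degrees(np.arctan2(f[1],f[0])))
    for a in np.arange(.61,.67,.006):
        k=q[(q[:,0]>=a)&(q[:,0]<a+.006)]
        if len(k):print(a.round(3),len(k),k[:,1].min().round(4),k[:,1].max().round(4),k[:,2].max().round(4))
```

```text
mat [[0.5204, -0.191], [0.5536, -0.3841], [0.3589, -0.4172], [0.3252, -0.2236]] [ 0.43951454 -0.30398371  0.004     ] [0.19590871 0.19752533 0.19654835 0.19788598] [ -80.23778843 -170.35804692   99.86665185    9.45706382]
scene axis deg 22.137249 s [-0.07412569 -0.0715021   0.04760121  0.08598127] t [-0.01533755 -0.00211459  0.01365975]
[ 0 11 28 27 28 27 27 28 26 31 25 34 26 20  6  0  0  1  0  0]
stub 84 [ 0.62673656 -0.0339474   0.12982091] [ 0.66075029 -0.00400261  0.15060905] line [ 0.9396707  -0.34208035  0.64248955 -0.02176155] -20.003672
0.622 2 -0.02 -0.0167 0.1433
0.628 17 -0.0315 -0.004 0.1506
0.634 19 -0.0332 -0.0072 0.1498
0.64 17 -0.0316 -0.007 0.1476
0.646 14 -0.0339 -0.011 0.1453
0.652 12 -0.0328 -0.0167 0.1497
0.658 3 -0.0323 -0.0302 0.1423
top axis deg 21.390402 s [-0.07492479 -0.07229536  0.0425978   0.04483445] t [-0.0147173   0.00053966  0.01419908]
[ 0 13 28 28 29 28 26 27 26 27 27 26 28 13  0  0  0  0  0  0]
stub 94 [ 0.62815153 -0.029825    0.1312421 ] [ 0.66268863 -0.00439352  0.14945213] line [ 0.99512523 -0.09861922  0.64506906 -0.01690174] -5.6596637
0.628 23 -0.0269 -0.0046 0.147
0.634 15 -0.0269 -0.0047 0.1473
0.64 16 -0.0268 -0.0047 0.1472
0.646 13 -0.0268 -0.0045 0.1465
0.652 12 -0.0267 -0.0044 0.1495
0.658 15 -0.0298 -0.0044 0.1441
```

Emit:
{"api": "move_arm", "payload": {"steps": [0, 0, -60, 0, 0, 0, 100, 0, 0, -60, 0, 0, 0, 100]}}

```text
t: 0.35
ee_pos: [0.3552, -0.6434, 0.3035]
eef_rot: [[-0.0, 0.331, -0.944], [0.0, -0.944, -0.331], [-1.0, -0.001, 0.0]]
wrist_force: [0.7, 0.1, 0.5]
gripper_width: 0.999
```

```bash
cat > stub.py <<'E'
from h import *
from scipy.optimize import least_squares
def fit(n):
    im,d=load(n);P=cloud(n,d);X,Y,Z=P[...,0],P[...,1],P[...,2]
    br=(abs(Y+.018)<.03)&(X>.62)&(X<.662)&(Z>.12)&(Z<.16)&(im[...,0].astype(int)-im[...,2]>45)
    q=P[br]
    f=lambda p:np.hypot((q[:,1]-p[0]-np.tan(p[1])*(q[:,0]-.64))*np.cos(p[1]),q[:,2]-p[2])-.014
    s=least_squares(f,[-.018,0,.13],loss='huber',f_scale=.001)
    J=s.jac;cov=np.linalg.inv(J.T@J)*np.mean(s.fun**2)
    print(n,len(q),'y@.64 %.4f yaw %.2f+-%.2f z %.4f rms %.4f'%(s.x[0],np.degrees(s.x[1]),np.degrees(cov[1,1]**.5),s.x[2],s.fun.std()),'xmin',np.sort(q[:,0])[:5].round(4))
    red=(np.hypot(X-.685,Y+.02)<.05)&(im[...,0]>150)&(im[...,1]<80)&(Z>.18);w=P[red];print('wheel mean',w.mean(0),len(w),cv2.minAreaRect(w[:,:2].astype(np.float32)))
    # vise yaw: metal at jaws
    v=(abs(X-.72)<.13)&(abs(Y+.02)<.07)&(Z>.08)&(Z<.1);k=P[v]
    print('jaw',len(k),cv2.minAreaRect(k[:,:2].astype(np.float32)))
if __name__=='__main__':
    for n in('scene','top'):fit(n)
E
python3 stub.py
```

```text
scene 87 y@.64 -0.0185 yaw -0.37+-4.39 z 0.1312 rms 0.0024 xmin [0.6267 0.6268 0.6289 0.6295 0.6301]
wheel mean [ 0.68904886 -0.02214209  0.18632582] 170 ((0.689257800579071, -0.021230235695838928), (0.04459645599126816, 0.04870126396417618), 32.883358001708984)
jaw 377 ((0.6900067925453186, -0.020521845668554306), (0.08141452819108963, 0.09067244827747345), 89.34503173828125)
top 98 y@.64 -0.0174 yaw 0.12+-3.41 z 0.1308 rms 0.0025 xmin [0.6282 0.6282 0.6283 0.6285 0.6289]
wheel mean [ 0.68333324 -0.02205321  0.18609589] 86 ((0.6831556558609009, -0.017200518399477005), (0.03874887153506279, 0.039245910942554474), 23.60240364074707)
jaw 232 ((0.6889238357543945, -0.01743466779589653), (0.0884554386138916, 0.07667979598045349), 0.41688889265060425)
```

Emit:
{"api": "move_arm", "payload": {"steps": [0, -60, 0, 0, 0, 0, 100, 0, -60, 0, 0, 0, 0, 100, 0, -60, 0, 0, 0, 0, 100, 0, -60, 0, 0, 0, 0, 100]}}

```text
t: 0.85
ee_pos: [0.274, -0.4153, 0.3036]
eef_rot: [[-0.0, 0.333, -0.943], [0.0, -0.943, -0.333], [-1.0, -0.0, 0.0]]
wrist_force: [0.9, 0.4, -0.3]
gripper_width: 0.997
```

Emit:
{"api": "move_arm", "payload": {"steps": [0, -13, -50, 0, 0, 0, 100, 0, -13, -50, 0, 0, 0, 100, 0, -13, -50, 0, 0, 0, 100, 0, -13, -49, -0.041, 0, 0, 100, 40, 0, 0, 0, 0, 0, 100]}}

```text
t: 1.48
ee_pos: [0.4499, -0.2996, 0.2653]
eef_rot: [[0.007, 0.378, -0.926], [-0.002, -0.926, -0.378], [-1.0, 0.004, -0.005]]
wrist_force: [-0.6, -1.2, 0.1]
gripper_width: 1.0
```

```bash
python3 -c "
from h import *
s=r.read_state();print(s['t'],s['ee_pos'],s['eef_rot'])"
```

```text
1.475 [ 0.44988128 -0.2996141   0.26525927] [[ 0.00652155  0.37781129 -0.92585965]
 [-0.00159001 -0.92587426 -0.37782845]
 [-0.99997747  0.00393615 -0.00543741]]
```

Emit:
{"api": "move_arm", "payload": {"steps": [40, 0, 0, 0, 0, 0, 100, 40, 0, 0, 0, 0, 0, 80, 0, 0, 0, 0, 0, 0, 70, 0, 0, 0, 0, 0, 0, 70]}}

```text
t: 1.98
ee_pos: [0.4454, -0.3021, 0.1848]
eef_rot: [[0.0, 0.372, -0.928], [-0.0, -0.928, -0.372], [-1.0, 0.0, -0.0]]
wrist_force: [0.9, 0.4, -0.3]
gripper_width: 0.701
```

Run:
```python
from h import *
s=r.read_state();R=np.array(s['eef_rot']);p=np.array(s['ee_pos']);print(s['t'],p,R.round(4).tolist())
a=np.radians(21.8);ax=np.array([np.cos(a),np.sin(a),0])
print('to go tool mm',1e3*R.T@(np.array([.4443,-.3002,.082])-p),'y.axis',R[:,1]@ax)
im,d=snap('scene');save(im[190:310,130:270],'g1.png',4)
```

```text
1.975 [ 0.44538143 -0.30214995  0.18475206] [[0.0003, 0.3716, -0.9284], [-0.0003, -0.9284, -0.3716], [-1.0, 0.0004, -0.0002]]
to go tool mm [102.7511601   -2.25076656   0.30252513] y.axis 0.00024131695764295635
```

View pics/g1.png

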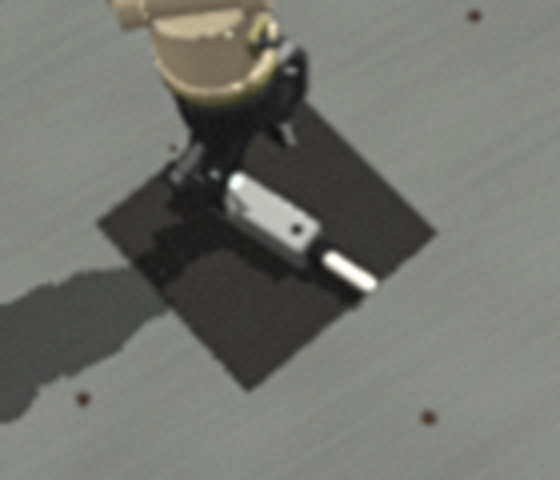

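The gripper stands over the rear of the handle, jaws either side of it, and the probe points to the lower right (crop 370,285). The scene is undisturbed. I'll descend 102 mm and close.

Emit:
{"api": "move_arm", "payload": {"steps": [35, -2, 0, 0, 0, 0, 70, 35, 0, 0, 0, 0, 0, 70, 20, 0, 0, 0, 0, 0, 70, 12, 0, 0, 0, 0, 0, 70, 0, 0, 0, 0, 0, 0, 70], "squeeze": 40}}

```text
t: 2.65
ee_pos: [0.4446, -0.3003, 0.0823]
eef_rot: [[0.0, 0.372, -0.928], [-0.0, -0.928, -0.372], [-1.0, 0.0, -0.0]]
wrist_force: [0.6, 0.6, -0.5]
gripper_width: 0.7
```

Emit:
{"api": "move_arm", "payload": {"steps": [0, 0, 0, 0, 0, 0, 20, 0, 0, 0, 0, 0, 0, 20, 0, 0, 0, 0, 0, 0, 20, 0, 0, 0, 0, 0, 0, 20, 0, 0, 0, 0, 0, 0, 20], "squeeze": 40}}

```text
t: 3.28
ee_pos: [0.4446, -0.3002, 0.083]
eef_rot: [[0.001, 0.372, -0.928], [-0.001, -0.928, -0.372], [-1.0, 0.001, -0.001]]
wrist_force: [0.0, 1.1, 6.0]
gripper_width: 0.347
```

Emit:
{"api": "move_arm", "payload": {"steps": [-15, 0, 0, 0, 0, 0, 20, -35, 0, 0, 0, 0, 0, 20, -35, 0, 0, 0, 0, 0, 20, -21, 0, 0, 0, 0, 0, 20, 0, 0, 0, 0, 0, 0, 20]}}

```text
t: 3.9
ee_pos: [0.4448, -0.3005, 0.1901]
eef_rot: [[0.003, 0.371, -0.928], [-0.002, -0.928, -0.371], [-1.0, 0.003, -0.002]]
wrist_force: [0.2, -0.3, -2.8]
gripper_width: 0.344
```

Run:
```python
from h import *
s=r.read_state();R=np.array(s['eef_rot']);p=np.array(s['ee_pos']);print(s['t'],p,s['wrist_force'],s['moment'],s['gripper_width'])
ps=np.radians(-1);g=np.array([.4575,-.0155,.1895])
print('stand-off 2cm further back; to go mm',1e3*R.T@(g-p),'yaw',np.degrees(np.arctan2(-R[1,2],-R[0,2])))
```

```text
3.9 [ 0.44475029 -0.30046131  0.19014645] [ 0.22353336 -0.25154037 -2.81220893] [-0.04002048 -0.01932047 -0.01848778] 0.3444462858307261
stand-off 2cm further back; to go mm [ 1.28203928e-01 -2.59839696e+02 -1.17682783e+02] yaw 21.80468996271498
```

Emit:
{"api": "move_arm", "payload": {"steps": [0, -33, -15, 0, 0, 0, 20, 0, -50, -22.5, 0, 0, 0, 20, 0, -50, -22.5, 0, 0, 0, 20, 0, -50, -22.5, 0, 0, 0, 20, 0, -47, -21, 0, 0, 0, 20]}}

```text
t: 4.53
ee_pos: [0.4545, -0.0462, 0.1873]
eef_rot: [[-0.001, 0.372, -0.928], [0.0, -0.928, -0.372], [-1.0, -0.0, 0.001]]
wrist_force: [2.1, 0.6, -1.8]
gripper_width: 0.346
```

Emit:
{"api": "move_arm", "payload": {"steps": [0, -30, -14, 0.0, 0, 0, 20, 0, 0, 0, 0.13, 0, 0, 20, 0, 0, 0, 0.14, 0, 0, 20, 0, 0, 0, 0.128, 0, 0, 20, 0, 0, 0, 0, 0, 0, 20]}}

```text
t: 5.15
ee_pos: [0.4564, -0.0149, 0.1874]
eef_rot: [[-0.001, -0.016, -1.0], [-0.001, -1.0, 0.016], [-1.0, 0.001, 0.001]]
wrist_force: [0.7, -0.2, -1.7]
gripper_width: 0.345
```

```bash
python3 - <<'E'
from h import *
s=r.read_state();R=np.array(s['eef_rot']);p=np.array(s['ee_pos']);print(s['t'],p,s['wrist_force'],s['gripper_width'],'yaw',np.degrees(np.arctan2(-R[1,2],-R[0,2])))
ims=[]
for n,(a,b,c,e) in(('scene',(215,325,215,355)),('top',(80,190,190,330))):
    im,d=snap(n); ims.append(cv2.resize(im[a:b,c:e,::-1],None,fx=5,fy=5,interpolation=2)[:,:])
    P=cloud(n,d);X,Y,Z=P[...,0],P[...,1],P[...,2]
    m=(X>.5)&(X<.615)&(abs(Y+.018)<.05)&(Z>.11)&(Z<.15);q=P[m]
    for x in np.arange(.5,.615,.01):
        k=q[(q[:,0]>=x)&(q[:,0]<x+.01)]
        if len(k):print(n,x.round(2),len(k),'y',k[:,1].min().round(4),np.median(k[:,1]).round(4),k[:,1].max().round(4),'z',k[:,2].max().round(4))
    print(n,'tip x',np.sort(q[:,0])[-4:].round(4))
cv2.imwrite('pics/p1.png',cv2.resize(np.hstack(ims),(800,314)));cv2.imwrite('pics/p1top.png',ims[1])
E
python3 stub.py
```

```text
5.15 [ 0.45641007 -0.01486866  0.1873578 ] [ 0.71162248 -0.23276635 -1.66536033] 0.345350215804716 yaw -0.9115912756548247
scene 0.5 19 y -0.029 -0.0215 -0.009 z 0.1488
scene 0.51 24 y -0.0289 -0.0202 -0.0079 z 0.1451
scene 0.52 14 y -0.0231 -0.0195 -0.012 z 0.1405
scene 0.53 9 y -0.0251 -0.0188 -0.0162 z 0.1383
scene 0.54 13 y -0.0238 -0.019 -0.0124 z 0.1391
scene 0.55 12 y -0.0241 -0.0193 -0.0145 z 0.1408
scene tip x [0.5583 0.5587 0.5592 0.5596]
top tip x []
scene 88 y@.64 -0.0187 yaw -1.31+-4.29 z 0.1314 rms 0.0024 xmin [0.6278 0.628  0.6282 0.629  0.6297]
wheel mean [ 0.68901806 -0.02246876  0.18640033] 159 ((0.688834011554718, -0.022019291296601295), (0.043329887092113495, 0.0462646521627903), 88.06501007080078)
jaw 376 ((0.6904184222221375, -0.01998100057244301), (0.08106151223182678, 0.09005194902420044), 89.4873046875)
top 95 y@.64 -0.0178 yaw 3.14+-3.37 z 0.1308 rms 0.0024 xmin [0.6276 0.628  0.6281 0.6282 0.6283]
wheel mean [ 0.68420092 -0.01955413  0.18593421] 125 ((0.6838498115539551, -0.017661964520812035), (0.039168111979961395, 0.040864113718271255), 31.153032302856445)
jaw 231 ((0.6900287866592407, -0.017395880073308945), (0.08792741596698761, 0.07662288844585419), 0.1613585650920868)
```

View pics/p1.png

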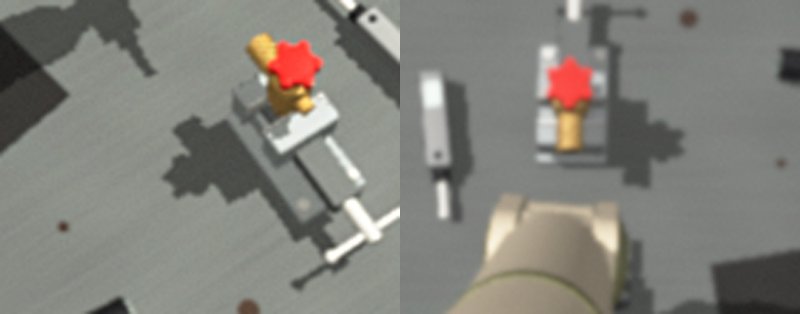

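Run:
```python
from h import *
im,d=load('scene');P=cloud('scene',d);X,Y,Z=P[...,0],P[...,1],P[...,2]
I=im.astype(int);br=(I[...,0]-I[...,2]>45)&(I[...,1]>70)&(np.hypot(X-.685,Y+.02)<.1)&(Z>.1)
for lo,hi in((.62,.635),(.635,.65),(.65,.665),(.69,.705),(.705,.715),(.715,.73)):
    for zl,zh in((.10,.12),(.12,.132),(.132,.14),(.14,.16)):
        k=P[br&(X>=lo)&(X<hi)&(Z>zl)&(Z<zh)]
        if len(k):print(lo,zl,len(k),'y',k[:,1].min().round(4),k[:,1].mean().round(4),k[:,1].max().round(4))
c=r.get_calibration('scene');pr=lambda p:cv2.projectPoints(np.array(p,float).reshape(-1,3),np.array(c['rvec'],float),np.array(c['tvec'],float),np.array(c['camera_matrix'],float),np.array(c['dist_coeffs'],float))[0].reshape(-1,2)
x0,y0,f=255,215,8
big=cv2.resize(im[y0:y0+70,x0:x0+80,::-1],None,fx=f,fy=f,interpolation=2);t=np.linspace(0,2*np.pi,60)
A=np.array([.689,-.0195,.1305])
for yaw,col in((-6,(255,0,0)),(0,(0,255,0)),(6,(255,0,255))):
    a=np.radians(yaw);u=np.array([np.cos(a),np.sin(a),0]);v=np.array([-u[1],u[0],0])
    for s in(-.06,):
        C=A+s*u+.014*(np.outer(np.cos(t),v)+np.outer(np.sin(t),[0,0,1]))
        cv2.polylines(big,[((pr(C)-[x0,y0]+.5)*f).astype(int)],True,col,1)
    L=((pr([A-.06*u,A+.06*u])-[x0,y0]+.5)*f).astype(int);cv2.line(big,tuple(map(int,L[0])),tuple(map(int,L[1])),col,1)
cv2.imwrite('pics/ov.png',big)
```

```text
0.62 0.132 8 y -0.0325 -0.022 -0.0049
0.62 0.14 15 y -0.0286 -0.0206 -0.0122
0.635 0.12 2 y -0.0318 -0.0316 -0.0315
0.635 0.132 11 y -0.0326 -0.0208 -0.005
0.635 0.14 31 y -0.0329 -0.0218 -0.0104
0.65 0.12 1 y -0.0312 -0.0312 -0.0312
0.65 0.132 6 y -0.0338 -0.0309 -0.0292
0.65 0.14 14 y -0.0323 -0.0232 -0.0164
0.69 0.1 7 y -0.0414 -0.0389 -0.0332
0.69 0.12 7 y -0.0401 -0.0371 -0.0343
0.69 0.132 7 y -0.0427 -0.0346 -0.0027
0.69 0.14 29 y -0.042 -0.0327 -0.0041
0.705 0.1 1 y -0.0303 -0.0303 -0.0303
0.705 0.12 4 y -0.0304 -0.0177 -0.0063
0.705 0.132 16 y -0.0368 -0.0245 -0.014
0.705 0.14 17 y -0.0339 -0.0239 -0.0095
0.715 0.132 12 y -0.0294 -0.021 -0.0129
0.715 0.14 4 y -0.0284 -0.0259 -0.0228
```

View pics/ov.png

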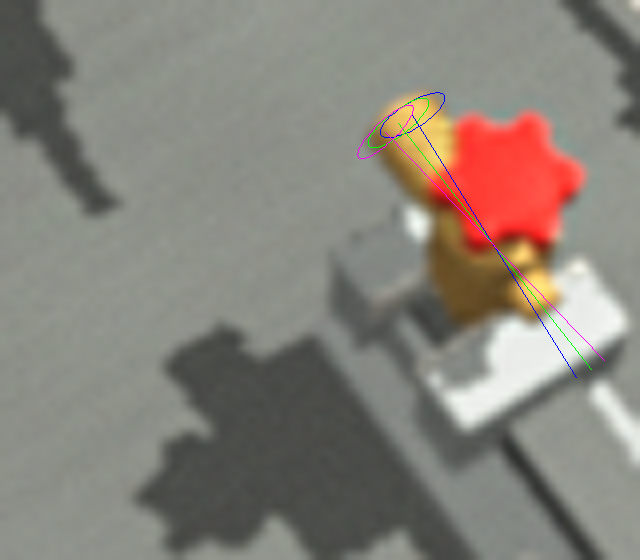

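Run:
```python
from h import *
from scipy.ndimage import map_coordinates,gaussian_filter1d
from scipy.optimize import least_squares
C={n:r.get_calibration(n) for n in('scene','top')}
def pr(n,p):
    c=C[n];return cv2.projectPoints(np.array(p,float).reshape(-1,3),np.array(c['rvec'],float),np.array(c['tvec'],float),np.array(c['camera_matrix'],float),np.array(c['dist_coeffs'],float))[0].reshape(-1,2)
# sample across the stub: lines in world at z=.13, offset w along y, shifts to centroid of brass colour weight (R-B)
for n in('scene','top'):
    im,d=load(n);s=im[...,0].astype(float)-im[...,2]
    w=np.linspace(-.035,.035,141); xs=np.arange(.630,.668,.003); out=[]
    for x in xs:
        uv=pr(n,np.c_[np.full_like(w,x),-.018+w,np.full_like(w,.13)])
        v=map_coordinates(s,[uv[:,1],uv[:,0]],order=1); h=np.percentile(v,95)*.5
        i=np.where(v>h)[0]; on=i[np.argmin(abs(i-70))]; a=b=on
        while a>0 and v[a-1]>h:a-=1
        while b<140 and v[b+1]>h:b+=1
        out.append((x,-.018+w[a],-.018+w[b]))
        print(n,x.round(3),(w[a]-.018).round(4),(w[b]-.018).round(4),'mid',((w[a]+w[b])/2-.018).round(4),'wid',(w[b]-w[a]).round(4),int(h))
```

```text
scene 0.63 -0.03 -0.0025 mid -0.0162 wid 0.0275 70
scene 0.633 -0.03 -0.0025 mid -0.0162 wid 0.0275 68
scene 0.636 -0.03 -0.003 mid -0.0165 wid 0.027 68
scene 0.639 -0.0305 -0.0025 mid -0.0165 wid 0.028 66
scene 0.642 -0.0305 0.0075 mid -0.0115 wid 0.038 67
scene 0.645 -0.0275 0.008 mid -0.0098 wid 0.0355 96
scene 0.648 -0.0265 0.0095 mid -0.0085 wid 0.036 101
scene 0.651 -0.0265 0.0115 mid -0.0075 wid 0.038 102
scene 0.654 -0.027 0.017 mid -0.005 wid 0.044 102
scene 0.657 -0.0275 0.017 mid -0.0052 wid 0.0445 102
scene 0.66 -0.0275 0.017 mid -0.0052 wid 0.0445 101
scene 0.663 -0.027 0.017 mid -0.005 wid 0.044 100
scene 0.666 -0.0245 0.017 mid -0.0037 wid 0.0415 101
top 0.63 -0.029 -0.0025 mid -0.0158 wid 0.0265 32
top 0.633 -0.029 -0.003 mid -0.016 wid 0.026 49
top 0.636 -0.0285 -0.0035 mid -0.016 wid 0.025 54
top 0.639 -0.0285 -0.004 mid -0.0162 wid 0.0245 55
top 0.642 -0.0285 -0.004 mid -0.0162 wid 0.0245 54
top 0.645 -0.0285 -0.004 mid -0.0162 wid 0.0245 54
top 0.648 -0.0285 -0.004 mid -0.0162 wid 0.0245 54
top 0.651 -0.0285 -0.0035 mid -0.016 wid 0.025 54
top 0.654 -0.029 -0.0035 mid -0.0162 wid 0.0255 54
top 0.657 -0.029 -0.004 mid -0.0165 wid 0.025 55
top 0.66 -0.0285 -0.004 mid -0.0162 wid 0.0245 55
top 0.663 -0.029 -0.004 mid -0.0165 wid 0.025 55
top 0.666 -0.029 -0.004 mid -0.0165 wid 0.025 55
```

Both cameras' edge profiles agree: the stub mid-line is at y ≈ -0.016, yaw about -1°, mouth at x ≈ 0.628 and z ≈ 0.130. The tip is about 67 mm short of the mouth, so I go 27 mm forward, 2 mm up and 1 mm left.

Emit:
{"api": "move_arm", "payload": {"steps": [-1, -1, -9, 0, 0, 0, 20, -1, 0, -9, 0, 0, 0, 20, 0, 0, -9, 0, 0, 0, 20, 0, 0, 0, 0, 0, 0, 20, 0, 0, 0, 0, 0, 0, 20]}}

```text
t: 5.88
ee_pos: [0.4835, -0.0145, 0.1897]
eef_rot: [[-0.001, -0.017, -1.0], [-0.0, -1.0, 0.017], [-1.0, 0.0, 0.001]]
wrist_force: [-0.5, 0.5, -2.4]
gripper_width: 0.346
```

Run:
```python
from h import *
s=r.read_state();R=np.array(s['eef_rot']);p=np.array(s['ee_pos']);print(s['t'],p,s['wrist_force'],s['gripper_width'],'yaw',np.degrees(np.arctan2(-R[1,2],-R[0,2])))
im,d=snap('scene');P=cloud('scene',d);X,Y,Z=P[...,0],P[...,1],P[...,2]
m=(X>.52)&(X<.615)&(abs(Y+.018)<.04)&(Z>.11)&(Z<.15);q=P[m];t=q[q[:,0]>.56];print('tip',np.sort(q[:,0])[-4:],t.mean(0))
for a,b in((.53,.545),(.545,.56),(.56,.575),(.575,.595)):
    k=q[(q[:,0]>=a)&(q[:,0]<b)];print(a,len(k),k.mean(0) if len(k) else '')
C=r.get_calibration('scene');f=lambda *p:cv2.projectPoints(np.array([p]),np.array(C['rvec']),np.array(C['tvec']),np.array(C['camera_matrix']),np.array(C['dist_coeffs']))[0].ravel()
u=f(.6,-.017,.13);print('centre',u);x,y=int(u[0])-50,int(u[1])-40
big=cv2.resize(im[y:y+80,x:x+100,::-1],None,fx=7,fy=7,interpolation=2)
for pt in((.628,-.016,.13),(.588,-.0153,.13)):
    g=((f(*pt)-[x,y]+.5)*7).astype(int);cv2.circle(big,tuple(map(int,g)),4,(0,255,0),1);print(g)
cv2.imwrite('pics/p2.png',big)
```

```text
5.875 [ 0.48345861 -0.01454817  0.18972336] [-0.53522303  0.54179112 -2.39451819] 0.3457176005569157 yaw -0.9817812533707267
tip [0.58552433 0.58595589 0.58680035 0.58788339] [ 0.57458155 -0.01937891  0.13628184]
0.53 34 [ 0.5380843  -0.01976233  0.1381512 ]
0.545 17 [ 0.55366553 -0.0192598   0.1368277 ]
0.56 17 [ 0.56806516 -0.01945552  0.13587866]
0.575 15 [ 0.58196679 -0.01929208  0.13673877]
centre [299.3829435  222.38334635]
[395 333]
[343 263]
```

View pics/p2.png

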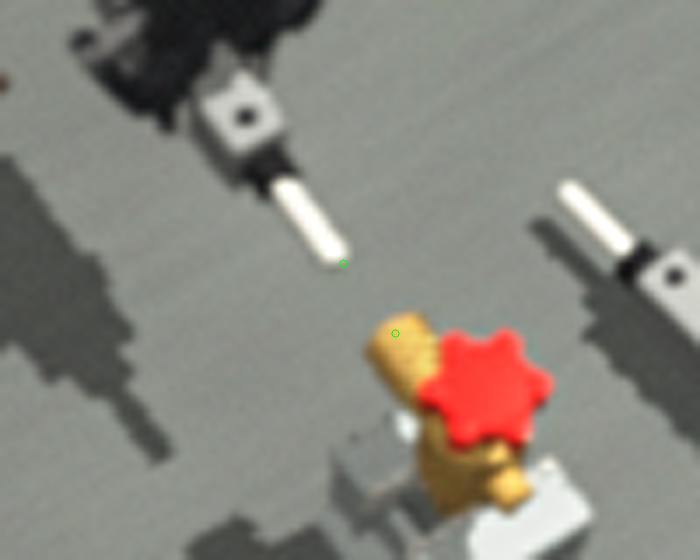

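The picture shows the probe tip at (340,260), lined up with the brass mouth at (395,330). The gap matches the projected 40 mm marks, and the axes agree to within about 1 px. I'll hold still for over 3 s.

Emit:
{"api": "move_arm", "payload": {"steps": [0, 0, 0, 0, 0, 0, 20, 0, 0, 0, 0, 0, 0, 20, 0, 0, 0, 0, 0, 0, 20, 0, 0, 0, 0, 0, 0, 20, 0, 0, 0, 0, 0, 0, 20]}}

```text
t: 6.55
ee_pos: [0.4837, -0.0145, 0.1898]
eef_rot: [[-0.0, -0.017, -1.0], [0.0, -1.0, 0.017], [-1.0, 0.0, 0.0]]
wrist_force: [0.2, -0.8, -1.8]
gripper_width: 0.345
```

Emit:
{"api": "move_arm", "payload": {"steps": [0, 0, 0, 0, 0, 0, 20, 0, 0, 0, 0, 0, 0, 20, 0, 0, 0, 0, 0, 0, 20, 0, 0, 0, 0, 0, 0, 20, 0, 0, 0, 0, 0, 0, 20]}}

```text
t: 7.18
ee_pos: [0.4838, -0.0145, 0.1899]
eef_rot: [[-0.0, -0.017, -1.0], [-0.0, -1.0, 0.017], [-1.0, 0.0, 0.0]]
wrist_force: [-1.0, -0.4, -1.1]
gripper_width: 0.345
```

Emit:
{"api": "move_arm", "payload": {"steps": [0, 0, 0, 0, 0, 0, 20, 0, 0, 0, 0, 0, 0, 20, 0, 0, 0, 0, 0, 0, 20, 0, 0, 0, 0, 0, 0, 20, 0, 0, 0, 0, 0, 0, 20]}}

```text
t: 7.8
ee_pos: [0.4838, -0.0145, 0.1898]
eef_rot: [[-0.0, -0.017, -1.0], [-0.0, -1.0, 0.017], [-1.0, 0.0, 0.0]]
wrist_force: [-0.3, 0.9, -1.2]
gripper_width: 0.346
```

Emit:
{"api": "move_arm", "payload": {"steps": [0, 0, 0, 0, 0, 0, 20, 0, 0, 0, 0, 0, 0, 20, 0, 0, 0, 0, 0, 0, 20, 0, 0, 0, 0, 0, 0, 20, 0, 0, 0, 0, 0, 0, 20]}}

```text
t: 8.43
ee_pos: [0.4838, -0.0145, 0.1899]
eef_rot: [[-0.0, -0.017, -1.0], [-0.0, -1.0, 0.017], [-1.0, 0.0, 0.0]]
wrist_force: [1.0, 0.1, -2.6]
gripper_width: 0.343
```

Emit:
{"api": "move_arm", "payload": {"steps": [0, 0, 0, 0, 0, 0, 20, 0, 0, 0, 0, 0, 0, 20, 0, 0, 0, 0, 0, 0, 20, 0, 0, 0, 0, 0, 0, 20, 0, 0, 0, 0, 0, 0, 20]}}

```text
t: 9.05
ee_pos: [0.4838, -0.0145, 0.1898]
eef_rot: [[-0.0, -0.017, -1.0], [-0.0, -1.0, 0.017], [-1.0, 0.0, 0.0]]
wrist_force: [0.3, -0.2, -1.6]
gripper_width: 0.347
```

Emit:
{"api": "move_arm", "payload": {"steps": [0, 0, 15, 0, 0, 0, 20, 0, 0, 20, 0, 0, 0, 20, 0, 0, 0, -0.06, 0, 0, 20, 0, 0, 0, -0.125, 0, 0, 20, 0, 0, 0, 0, 0, 0, 20]}}

```text
t: 9.68
ee_pos: [0.4491, -0.0139, 0.19]
eef_rot: [[0.001, 0.168, -0.986], [0.0, -0.986, -0.168], [-1.0, -0.0, -0.001]]
wrist_force: [-0.1, 0.7, -2.4]
gripper_width: 0.345
```

Emit:
{"api": "move_arm", "payload": {"steps": [0, 35, 7, 0, 0, 0, 20, 0, 55, 11, 0, 0, 0, 20, 0, 55, 11, 0, 0, 0, 20, 0, 55, 11, 0, 0, 0, 20, 0, 50, 10, 0, 0, 0, 20]}}

```text
t: 10.3
ee_pos: [0.4411, -0.271, 0.1898]
eef_rot: [[0.0, 0.164, -0.986], [-0.0, -0.986, -0.164], [-1.0, 0.0, -0.0]]
wrist_force: [0.1, 0.0, -2.9]
gripper_width: 0.347
```

Emit:
{"api": "move_arm", "payload": {"steps": [0, 34, 8, 0, 0, 0, 20, 30, 0, 0, 0, 0, 0, 20, 30, 0, 0, 0, 0, 0, 20, 0, 0, 0, 0, 0, 0, 20]}}

```text
t: 10.8
ee_pos: [0.4383, -0.3033, 0.1282]
eef_rot: [[-0.003, 0.165, -0.986], [0.002, -0.986, -0.165], [-1.0, -0.002, 0.003]]
wrist_force: [0.8, 0.4, -2.6]
gripper_width: 0.347
```

Run:
```python
from h import *
s=r.read_state();R=np.array(s['eef_rot']);p=np.array(s['ee_pos']);print(s['t'],p,s['wrist_force'],s['gripper_width'],'yaw',np.degrees(np.arctan2(-R[1,2],-R[0,2])))
print(1e3*R.T@(np.array([.4395,-.304,.083])-p))
```

```text
10.8 [ 0.43827156 -0.30325381  0.12824889] [ 0.81259177  0.42995323 -2.63701821] 0.34667308602461006 yaw 9.520123377927026
[45.24321848  1.04388467 -1.22039572]
```

Lowering slowly to just above the mat, then in small steps.

Emit:
{"api": "move_arm", "payload": {"steps": [15, 1, -1, 0, 0, 0, 20, 15, 0, 0, 0, 0, 0, 20, 8, 0, 0, 0, 0, 0, 20, 4, 0, 0, 0, 0, 0, 20, 0, 0, 0, 0, 0, 0, 20]}}

```text
t: 11.42
ee_pos: [0.4401, -0.3043, 0.0877]
eef_rot: [[-0.0, 0.167, -0.986], [0.0, -0.986, -0.167], [-1.0, -0.0, 0.0]]
wrist_force: [-0.3, -0.5, -1.1]
gripper_width: 0.345
```

Emit:
{"api": "move_arm", "payload": {"steps": [1, 0, 0, 0, 0, 0, 20, 1, 0, 0, 0, 0, 0, 20, 0.5, 0, 0, 0, 0, 0, 20, 0, 0, 0, 0, 0, 0, 20, 0, 0, 0, 0, 0, 0, 20]}}

```text
t: 12.05
ee_pos: [0.4402, -0.3044, 0.0854]
eef_rot: [[0.0, 0.167, -0.986], [-0.0, -0.986, -0.167], [-1.0, 0.0, -0.0]]
wrist_force: [0.3, -0.1, -1.3]
gripper_width: 0.348
```

Emit:
{"api": "move_arm", "payload": {"steps": [1, 0, 0, 0, 0, 0, 20, 0.7, 0, 0, 0, 0, 0, 20, 0, 0, 0, 0, 0, 0, 20, 0, 0, 0, 0, 0, 0, 20]}}

```text
t: 12.55
ee_pos: [0.4402, -0.3044, 0.0836]
eef_rot: [[-0.0, 0.167, -0.986], [0.0, -0.986, -0.167], [-1.0, -0.0, 0.0]]
wrist_force: [0.1, -0.2, -2.4]
gripper_width: 0.348
```

Emit:
{"api": "move_arm", "payload": {"steps": [0.6, 0, 0, 0, 0, 0, 20, 0, 0, 0, 0, 0, 0, 20, 0, 0, 0, 0, 0, 0, 20]}}

```text
t: 12.92
ee_pos: [0.4402, -0.3044, 0.083]
eef_rot: [[-0.0, 0.167, -0.986], [-0.0, -0.986, -0.167], [-1.0, -0.0, 0.0]]
wrist_force: [-0.9, 0.1, -1.7]
gripper_width: 0.346
```

Emit:
{"api": "move_arm", "payload": {"steps": [0.5, 0, 0, 0, 0, 0, 20, 0, 0, 0, 0, 0, 0, 20, 0, 0, 0, 0, 0, 0, 20]}}

```text
t: 13.3
ee_pos: [0.4401, -0.3044, 0.083]
eef_rot: [[0.0, 0.167, -0.986], [-0.0, -0.986, -0.167], [-1.0, 0.0, -0.0]]
wrist_force: [-1.4, 0.7, 5.6]
gripper_width: 0.347
```

Emit:
{"api": "move_arm", "payload": {"steps": [0.5, 0, 0, 0, 0, 0, 20, 0, 0, 0, 0, 0, 0, 20, 0, 0, 0, 0, 0, 0, 20]}}

```text
t: 13.68
ee_pos: [0.4401, -0.3043, 0.0829]
eef_rot: [[0.0, 0.167, -0.986], [-0.0, -0.986, -0.167], [-1.0, 0.0, -0.0]]
wrist_force: [-1.4, 1.9, 12.8]
gripper_width: 0.347
```

Contact is made (TCP z 0.083, as at pick-up). I back off 0.5 mm, open partly, then rise.

Emit:
{"api": "move_arm", "payload": {"steps": [-0.5, 0, 0, 0, 0, 0, 20, 0, 0, 0, 0, 0, 0, 45, 0, 0, 0, 0, 0, 0, 65, 0, 0, 0, 0, 0, 0, 65, 0, 0, 0, 0, 0, 0, 65]}}

```text
t: 14.3
ee_pos: [0.4402, -0.3044, 0.0825]
eef_rot: [[-0.0, 0.167, -0.986], [0.0, -0.986, -0.167], [-1.0, -0.0, 0.0]]
wrist_force: [-0.7, 1.0, -0.2]
gripper_width: 0.651
```

Emit:
{"api": "move_arm", "payload": {"steps": [-10, 0, 0, 0, 0, 0, 70, -30, 0, 0, 0, 0, 0, 70, -50, 0, 0, 0, 0, 0, 70, -50, 0, 0, 0, 0, 0, 70, 0, 0, 0, 0, 0, 0, 70]}}

```text
t: 14.92
ee_pos: [0.4413, -0.3052, 0.2266]
eef_rot: [[0.006, 0.167, -0.986], [-0.004, -0.986, -0.167], [-1.0, 0.005, -0.005]]
wrist_force: [0.1, 0.1, -1.1]
gripper_width: 0.697
```

Emit:
{"api": "move_arm", "payload": {"steps": [0, 55, 0, 0, 0, 0, 100, 0, 55, 0, 0, 0, 0, 100, 0, 55, 0, 0, 0, 0, 100, 0, 55, 0, 0, 0, 0, 100, 0, 0, 0, 0, 0, 0, 100]}}

```text
t: 15.55
ee_pos: [0.4754, -0.5257, 0.2212]
eef_rot: [[-0.001, 0.162, -0.987], [-0.002, -0.987, -0.162], [-1.0, 0.002, 0.001]]
wrist_force: [-0.2, 0.9, -0.4]
gripper_width: 0.999
```

Run:
```python
from h import *
s=r.read_state();print(s['t'],s['ee_pos'],s['wrist_force'],np.abs(s['joint_vel']).max())
for n in('scene','top'):
    im,d=snap(n);P=cloud(n,d);X,Y,Z=P[...,0],P[...,1],P[...,2]
    h=(np.hypot(X-.44,Y+.304)<.12)&(Z>.0355)&(Z<.06);q=P[h]
    f=cv2.fitLine(q[:,:2].astype(np.float32),cv2.DIST_HUBER,0,.01,.01).ravel();v=f[:2]*np.sign(f[0])
    e=(q[:,:2]-[.4395,-.304])@v;t=(q[:,:2]-[.4395,-.304])@[-v[1],v[0]]
    print(n,'yaw',np.degrees(np.arctan2(v[1],v[0])),'s',np.percentile(e,[2,98]),'t',np.percentile(t,[2,98]),'z',np.median(q[:,2]))
    if n=='top':save(im,'end.png',1.5)
```

```text
15.55 [ 0.47538553 -0.52569578  0.22115693] [-0.17130086  0.8744985  -0.3792255 ] 0.08322730508881793
scene yaw 9.9173155 s [-0.06992557  0.05200252] t [-0.01673151  0.01253052] z 0.04463096397666911
top yaw 9.885654 s [-0.07125139  0.04402759] t [-0.0151227   0.01358938] z 0.04339797075156516
```

View pics/end.png

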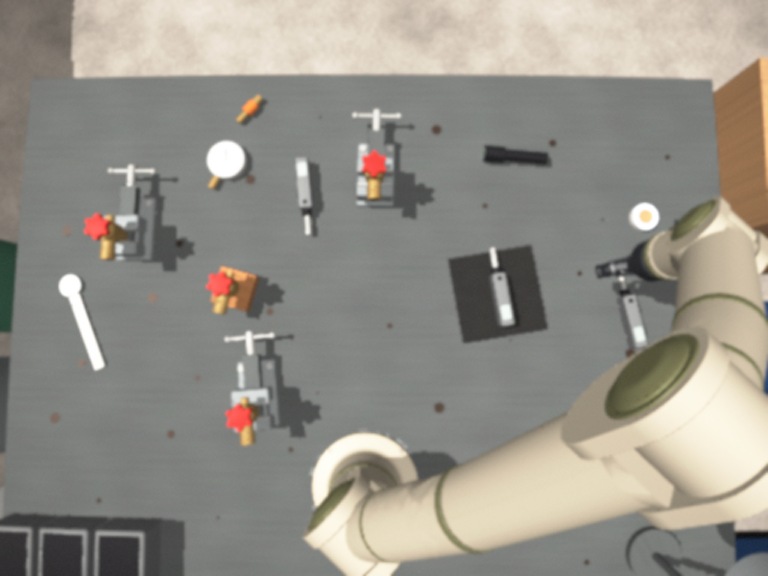

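The top view shows the detector flat and aligned in the middle of the mat (500,290). The spare valve (230,288) and everything else are where they were, and the gripper is clear at a height of 0.22 m. I'll let it settle, then hand in.

Emit:
{"api": "move_arm", "payload": {"steps": [0, 0, 0, 0, 0, 0, 100, 0, 0, 0, 0, 0, 0, 100, 0, 0, 0, 0, 0, 0, 100]}}

```text
t: 16.02
ee_pos: [0.4772, -0.5207, 0.2228]
eef_rot: [[0.0, 0.168, -0.986], [-0.0, -0.986, -0.168], [-1.0, 0.0, -0.0]]
wrist_force: [0.0, -0.3, -0.0]
gripper_width: 0.998
```

```bash
python3 -c "
from cell import r
s=r.read_state();print(s['t'],s['wrist_force'],max(map(abs,s['joint_vel'])));print(r.sign_off())"
```

```text
16.025 [ 0.00546222 -0.34185338 -0.03075811] 0.004220363917005031
the job is handed in; nothing more can be done
None
```

The job is done and handed in at 16.0 s, well inside the 53 s limit. I picked the detector up from its mat and pointed it level into the rightmost vise valve's outlet. I held it there for just over 3 s, then laid it back flat in the middle of the mat.

- **Pointing:** I estimate the tip was about 40 mm in front of the mouth and about 1 to 2 mm off its axis. The direction was -1°, matching the outlet's axis as measured from the image edges. Only the scene camera could check this, because the arm hid the probe from the top camera. The rougher depth-based fits of the outlet's direction scattered by several degrees (about ±4°), so I went by the image edges, where both cameras agreed.
- **Laying back:** Pressing it onto the mat reached 12.8 N at most in the readings. Both cameras show it flat, turned about 9.9° against the mat's 9.7°. It sits within about 1 to 2 mm of the centre across its length. Along its length the top camera agrees to within about 1 mm and the scene camera reads it up to about 6 mm forward, which I take to be blur where the probe joins the handle.
- **Surroundings:** In the last top picture, the spare valve and everything else in view had not moved. The gripper was open and clear of everything, at a height of 0.22 m.

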